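Sort blue trays by length into the lanes of a kitting cradle

ROBOT

A 6-joint arm with a two-finger parallel gripper is mounted at the origin on the work surface. World frame = base frame: x ahead of the robot, y to its left, z up, the work surface at z = 0. Lengths are in m, angles in rad, forces in N, time in s.
With the tool pointing down it reaches from about 0.225 to 0.875 m from the base axis. Payload 3.4 kg.
Tool frame: the origin (TCP) lies at the very end of the fingers, on their centre line; the grasp point (between the pads) lies 19 mm behind it; z points along the fingers, y is the direction in which the jaws open and shut (so a half turn about z gives the same grasp; the last joint's range is limited). The gripper opens to 85 mm and grips with 20 to 120 N. Pads are 22 mm wide; open, the fingers measure 114 mm over their backs; the gripper's body (76 mm by 85 mm) begins 54 mm behind the grasp point. The pads swing forward as they close: fully open they stand 13 mm farther back than shut.
Start: joints at [1.22, 0.276, 1.505, -0, 1.361, -0.121], TCP at [0.131, 0.56, 0.231] pointing down, gripper open.
Joint ranges: [-2.89, 2.89], [-0.75, 2.08], [0.22, 2.7], [-1.18, 4.32], [0.11, 2.71], [-2.7, 2.7]. Speed limits (rad/s): [2.57, 2.57, 3.14, 3.14, 3.14, 3.14].

INTERFACE

Orientations are given as a unit quaternion [w, x, y, z].
In Python, from rig import get_state, get_image, calibration, sign_off gives the robot as it stands. The module is installed in compiled form; this text tells all that it offers.
- The arm moves only by the tool drive_tool, never from a script. Its argument "targets" is one flat list of numbers, 7 for each row, row after row: the turn, a rotation vector about the tool's x, y, z in degrees, then the shift along the tool's x, y, z in mm, then the opening, from 0 (shut) to 1 (fully open). In form: [wx, wy, wz, tx, ty, tz, fingers, wx, wy, wz, tx, ty, tz, fingers, ...]. A call has 1 to 12 rows; each row shifts and turns the commanded pose from where the row before left it, along the tool's axes as they then stand; what a row does not reach is not made up. A row lasts 1/8 s, in which the tool goes at most 62.5 mm and 10.7 degrees, less where a joint would pass 70% of its speed; a pose out of reach is approached as far as the arm can. A call is refused whole if a number of a shift passes 62.5 or a number of a turn 10.7, either way. A call with a gripper value outside its range is refused whole. The fingers move at their own pace and stop on an object; "grip_force" is the grip in N (left out, the last holds). Time passes only in rows, so rows that do not move let the fingers close. It gives the time, the measured TCP pose, the force and the opening at its end, in the units of the state.
- get_state(): the state, without advancing time (a new reading comes with each control period).
- get_image(name): name is "scene" or "top" or "wrist"; returns the picture (384x512x3 uint8, red, green, blue); there is no depth.
- calibration(name): a dict with "mtx" (3x3 intrinsics, pixels), "distortion" ([k1, k2, p1, p2, k3] as OpenCV has them; the pictures are not rectified), "world_to_cam" (4x4, takes a point from world to camera coordinates); the wrist camera has in their place "hand_eye" (4x4, takes a point from camera to tool coordinates, whose origin is the TCP and whose axes are the flange's). Camera axes: x right, y down, z forward; pixel columns grow to the right and rows downward; lengths in m; the calibration is good to about 2 mm. A picture is of the moment at which its call begins: read the wrist's pose just before it. calibration takes no time and is no camera call.
- sign_off(): hands the job in, once; it reports no verdict.
The state is a dict: "clock": time; "qpos": joint angles; "qd": joint speeds; "effort": joint torques, N m; "position": TCP position; "ee_rot": TCP orientation; "contact_force": force on the tool from outside, world axes, zero at the start; "moment": the same for the moment, N m; "width": finger opening in m.
Only numpy, scipy, OpenCV 4.12 (cv2) and the standard library are available. Lean on these libraries where they do the work, as an engineer would, in place of code of your own. Each camera call takes 0.05 s, during which the arm holds its last target.

TASK

Three empty blue trays, alike but for their length, lie in front of a kitting cradle whose three lanes have back stops at different depths. Slide each tray lengthwise, flat on the bench and never lifted or tipped, into the lane whose depth matches its length, until it sits fully home against the yellow stop. Leave the screwdriver, the carton and the tape roll where they are.

Things in the scene. Friction and masses are not known exactly. Their poses are not given: they have to be found in the camera images.
- tray_short: short blue plastic tray, open at the top, loose and empty: 76 mm long (x), 66 mm wide (y), 45 mm high, walls and floor 6 mm thick (inside 64 x 54 mm, 39 mm deep), about 0.25 kg, of smooth plastic that slides easily. Both ends are alike. Origin: centre of the underside; x along its length, z up.
- lane_short: lane for the short tray, fixed: two aluminium rails (10 wide, 20 high, 150 mm long), 75 mm apart inside, the bench as floor, and a yellow back stop, 30 mm high, its face 78 mm in from the mouth. Ahead of the mouth the rails flare for 25 mm, to 95 mm apart. Origin: on the bench, mid-mouth (where the straight rails begin); x points into the lane, y across, z up.
- tray_medium: medium blue plastic tray, open at the top, loose and empty: 98 mm long (x), 66 mm wide (y), 45 mm high, walls and floor 6 mm thick (inside 86 x 54 mm, 39 mm deep), about 0.25 kg, of smooth plastic that slides easily. Both ends are alike. Origin: centre of the underside; x along its length, z up.
- lane_medium: lane for the medium tray, fixed: two aluminium rails (10 wide, 20 high, 150 mm long), 75 mm apart inside, the bench as floor, and a yellow back stop, 30 mm high, its face 100 mm in from the mouth. Ahead of the mouth the rails flare for 25 mm, to 95 mm apart. Origin: on the bench, mid-mouth (where the straight rails begin); x points into the lane, y across, z up.
- tray_long: long blue plastic tray, open at the top, loose and empty: 120 mm long (x), 66 mm wide (y), 45 mm high, walls and floor 6 mm thick (inside 108 x 54 mm, 39 mm deep), about 0.25 kg, of smooth plastic that slides easily. Both ends are alike. Origin: centre of the underside; x along its length, z up.
- lane_long: lane for the long tray, fixed: two aluminium rails (10 wide, 20 high, 150 mm long), 75 mm apart inside, the bench as floor, and a yellow back stop, 30 mm high, its face 122 mm in from the mouth. Ahead of the mouth the rails flare for 25 mm, to 95 mm apart. Origin: on the bench, mid-mouth (where the straight rails begin); x points into the lane, y across, z up.
- cradle: the kitting cradle, fixed: its aluminium back beam, 360 mm long, 30 mm high, closes the far ends of the three lanes, which stand side by side 115 mm apart in any order. Origin: on the bench, middle of the line of lane mouths; x points into the lanes; the beam's near face is at x = 150 mm.
- screwdriver: bystander: orange-handled screwdriver, 190 mm long, lying loose on the bench left of the cradle; origin on its axis' underside, x along it.
- carton: bystander: small cardboard carton, 90 x 70 x 60 mm, loose, right of the cradle; origin centre of the underside.
- tape_roll: bystander: yellow tape roll lying flat, 80 mm across, 25 mm high, loose, far right of the trays; origin centre of the underside.
Mind the look-alikes: they are no part of the job. What is shaped like the lane_short but red is not meant.

How it is judged:
At the end, for the whole second after the job is handed in: Each tray is in the lane of its own length, flat on the bench and at rest, its end within 7 mm of the yellow stop, within 10 mm of the lane's centre line and 8 degrees of the lane's direction (the rails see to that) (x of tray_short in the frame of lane_short between 0.033 and 0.048 m and y of tray_short in the frame of lane_short between -0.01 and 0.01 m and angle between the x axis of tray_short and the x axis of lane_short, either way round below 0.14 rad and height (world z) of each of tray_short, tray_medium, tray_long below 0.006 m and angle between each of tray_short, tray_medium, tray_long's own z axis and vertical below 0.06 rad and linear speed of each of tray_short, tray_medium, tray_long below 0.02 m/s and x of tray_medium in the frame of lane_medium between 0.044 and 0.059 m and y of tray_medium in the frame of lane_medium between -0.01 and 0.01 m and angle between the x axis of tray_medium and the x axis of lane_medium, either way round below 0.14 rad and x of tray_long in the frame of lane_long between 0.055 and 0.07 m and y of tray_long in the frame of lane_long between -0.01 and 0.01 m and angle between the x axis of tray_long and the x axis of lane_long, either way round below 0.14 rad); the robot touches nothing.
It fails at once if the short tray is lifted more than 15 mm off the bench or tipped by more than 15 degrees (height (world z) of tray_short above 0.015 m or angle between tray_short's own z axis and vertical above 0.26 rad).
It fails at once if the medium tray is lifted more than 15 mm off the bench or tipped by more than 15 degrees (height (world z) of tray_medium above 0.015 m or angle between tray_medium's own z axis and vertical above 0.26 rad).
It fails at once if the long tray is lifted more than 15 mm off the bench or tipped by more than 15 degrees (height (world z) of tray_long above 0.015 m or angle between tray_long's own z axis and vertical above 0.26 rad).
It fails at once if the screwdriver, the carton or the tape roll is moved by more than 30 mm (distance of any of screwdriver, carton, tape_roll from where it was at the start of the episode above 0.03 m).
It also fails if it takes over 67 s, if anything falls off the work surface, if the arm or the gripper's body presses on something with over 40 N, if the wrist force passes 120 N, or if a joint passes its speed limit or range.

## Working session

There is one attempt and no reset: what is moved stays moved. The work goes in short steps, Python scripts to look and compute and a tool call to move; the robot and the scene stay as the last step left them, time stands still between calls to the robot, and variables do not carry over. Pictures are saved under pics/ and viewed, and the job is handed in when it is done.

Besides the shell and the picture viewer there is one more tool, called after "Call:" as name(argument=value, ...), one argument or row to a line, values as JSON. drive_tool: Moves the arm, as the interface text tells. Its arguments: {"type":"object","properties":{"targets":{"type":"array"},"grip_force":{"type":"number"}},"required":["targets"]}

```bash
mkdir -p pics
python3 - <<'E'
from rig import *
import cv2,json,numpy as np
s=get_state();print(s)
for n in ["scene","top"]:
    im=get_image(n);cv2.imwrite(f"pics/{n}0.png",im[:,:,::-1])
    c=calibration(n);print(n,{k:np.round(v,4).tolist() for k,v in c.items()})
print(calibration("wrist"))
E
```

```text
{'clock': 0.0, 'qpos': array([ 1.22002440e+00,  2.76594873e-01,  1.50616622e+00,  1.06758715e-05,
        1.36067299e+00, -1.21028019e-01]), 'qd': array([ 1.70295667e-03,  1.23984942e-03, -8.89751185e-05,  1.42053629e-04,
        1.23744911e-03, -1.82033400e-03]), 'effort': array([-3.02024855e-03, -4.16773474e+01, -2.45804036e+01, -2.54416054e-04,
        1.11409472e-02, -2.28545844e-05]), 'position': array([0.1307756 , 0.55938128, 0.23042659]), 'ee_rot': array([-2.20262943e-04,  1.14620548e-01,  9.93408920e-01, -8.93996242e-04]), 'contact_force': array([-0.32522425, -0.16165439, -0.09722052]), 'moment': array([-0.02447012,  0.00859873,  0.02846534]), 'width': 0.0852209631346766}
scene {'mtx': [[469.2943, 0.0, 250.4087], [0.0, 469.2943, 200.3498], [0.0, 0.0, 1.0]], 'distortion': [-0.1157, 0.0, 0.0, 0.0, 0.0], 'world_to_cam': [[-0.5492, 0.8355, -0.0161, 0.2862], [0.7033, 0.4517, -0.549, -0.2411], [-0.4514, -0.3129, -0.8357, 1.8229], [0.0, 0.0, 0.0, 1.0]]}
top {'mtx': [[406.5252, 0.0, 258.9054], [0.0, 406.5252, 196.4138], [0.0, 0.0, 1.0]], 'distortion': [-0.1292, 0.0, 0.0, 0.0, 0.0], 'world_to_cam': [[-0.0269, -0.9996, -0.0006, -0.043], [-0.9954, 0.0269, -0.0921, 0.4165], [0.0921, -0.0019, -0.9958, 1.4125], [0.0, 0.0, 0.0, 1.0]]}
{'mtx': array([[302.54466238,   0.        , 260.90310658],
       [  0.        , 302.54466238, 187.24664435],
       [  0.        ,   0.        ,   1.        ]]), 'distortion': array([-0.0813624,  0.       ,  0.       ,  0.       ,  0.       ]), 'hand_eye': array([[-1.08134013e-03, -9.56567953e-01, -2.91507431e-01,
         7.34210146e-02],
       [ 9.99999372e-01, -9.48866338e-04, -5.95814372e-04,
         8.85370127e-04],
       [ 2.93335346e-04, -2.91507892e-01,  9.56568379e-01,
        -1.43571092e-01],
       [ 0.00000000e+00,  0.00000000e+00,  0.00000000e+00,
         1.00000000e+00]])}
```

View pics/scene0.png

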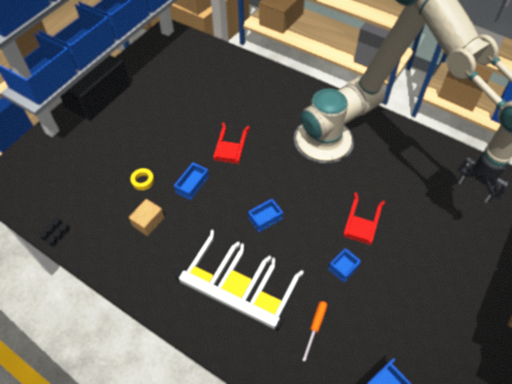

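View pics/top0.png

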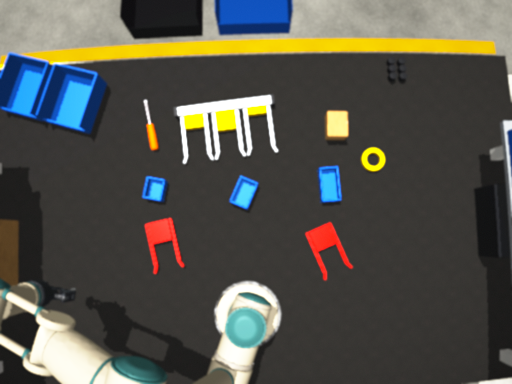

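The top picture shows the cradle at about (225,125), with three lanes whose yellow stops differ in depth. The trays are at (154,189), (243,193) and (330,184). The red U-shaped look-alikes are at (163,243) and (328,248) and are not meant. I'll enlarge the cradle and trays to check.

```bash
cat > h.py <<'E'
import cv2,numpy as np
from rig import *
def rays(name,px):
    c=calibration(name);K=np.array(c['mtx']);T=np.array(c['world_to_cam'])
    u=cv2.undistortPoints(np.array(px,float).reshape(-1,1,2),K,np.array(c['distortion'])).reshape(-1,2)
    d=np.c_[u,np.ones(len(u))]@T[:3,:3]; o=-T[:3,:3].T@T[:3,3]
    return o,d
def toz(name,px,z):
    o,d=rays(name,px); return (o+d*((z-o[2])/d[:,2])[:,None])[:,:2]
def proj(name,P):
    c=calibration(name);T=np.array(c['world_to_cam'])
    return cv2.projectPoints(np.array(P,float).reshape(-1,1,3),cv2.Rodrigues(T[:3,:3])[0],T[:3,3],np.array(c['mtx']),np.array(c['distortion']))[0].reshape(-1,2)
E
python3 - <<'E'
from h import *
im=cv2.imread('pics/top0.png')
c=im[85:215,130:350];cv2.imwrite('pics/crop0.png',cv2.resize(c,None,fx=3.6,fy=3.6,interpolation=cv2.INTER_CUBIC))
im2=cv2.imread('pics/scene0.png')
hsv=cv2.cvtColor(im,cv2.COLOR_BGR2HSV)
m=cv2.inRange(hsv,(95,120,60),(125,255,255))
n,l,st,ce=cv2.connectedComponentsWithStats(m)
for i in range(1,n):
    if st[i,4]>150: 
        cs=cv2.findContours((l==i).astype(np.uint8),cv2.RETR_EXTERNAL,cv2.CHAIN_APPROX_NONE)[0][0].reshape(-1,2)
        w=toz('top',cs,0.045)
        r=cv2.minAreaRect((w*1000).astype(np.float32)); print(st[i],ce[i],r)
m=cv2.inRange(hsv,(22,150,120),(35,255,255));n,l,st,ce=cv2.connectedComponentsWithStats(m)
for i in range(1,n):
    if st[i,4]>50:
        cs=cv2.findContours((l==i).astype(np.uint8),cv2.RETR_EXTERNAL,cv2.CHAIN_APPROX_NONE)[0][0].reshape(-1,2)
        print('y',st[i],cv2.minAreaRect((toz('top',cs,0.03)*1000).astype(np.float32)))
print(toz('top',[(175,109),(272,97),(184,161),(216,158),(247,155),(276,151)],0.02))
E
```

```text
[ 215    0   77   34 2454] [252.94213529  15.75550122] ((1084.7001953125, -49.85430908203125), (285.1353759765625, 136.82369995117188), 88.30299377441406)
[   0   53  107   81 6015] [50.97988362 92.27148795] ((831.9152221679688, 727.9765625), (446.1834716796875, 234.43199157714844), 72.73140716552734)
[317 165  25  38 815] [329.32269939 183.80490798] ((450.5007019042969, -300.3556823730469), (130.13046264648438, 77.91087341308594), 2.7320055961608887)
[229 175  30  35 680] [243.46029412 192.07941176] ((429.3941345214844, -1.1078910827636719), (76.8705062866211, 107.85848999023438), 66.23003387451172)
[141 176  27  26 557] [154.23339318 188.63195691] ((450.1966857910156, 310.7865905761719), (84.0575180053711, 85.79399108886719), 78.25540161132812)
y [  24   38  472   26 5795] ((972.7413330078125, -72.0531005859375), (53.63362503051758, 1830.9241943359375), 0.026106204837560654)
y [248 106  18  10 151] ((724.2074584960938, -54.132877349853516), (30.884033203125, 64.25454711914062), 5.799071788787842)
y [216 110  20  22 365] ((691.4774169921875, 57.94162368774414), (73.80767059326172, 65.12225341796875), 5.59053373336792)
y [184 114  20  16 261] ((690.3960571289062, 172.8317108154297), (53.38162612915039, 65.3152847290039), 5.257877349853516)
y [148 125   7  23  80] ((643.1708984375, 325.41827392578125), (83.71217346191406, 13.142520904541016), 9.879980087280273)
y [361 147  25  25 395] ((537.3494262695312, -464.7107238769531), (87.47334289550781, 87.62332153320312), 86.77950286865234)
[[ 0.74232957  0.24210717]
 [ 0.7761574  -0.11149839]
 [ 0.54915679  0.20956766]
 [ 0.55650613  0.09480256]
 [ 0.56417032 -0.01583997]
 [ 0.57587728 -0.11946934]]
```

View pics/crop0.png

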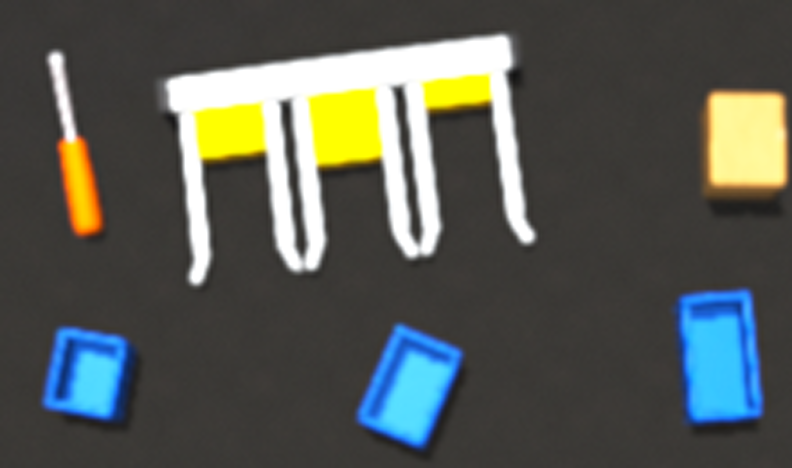

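The crop confirms the lanes. The left stop is 53 mm deep, so that lane is medium; the middle one is 73 mm, so short; the right one is 31 mm, so long. The trays from left to right are short, medium and long. I'll refine their poses with a model-silhouette fit on both cameras.

```bash
cat > fit.py <<'E'
from h import *
from scipy.optimize import minimize
S=8
def box(x0,x1,y0,y1,z0,z1): return np.array([(x,y,z) for x in(x0,x1) for y in(y0,y1) for z in(z0,z1)],float)
def place(P,p):
    c,s=np.cos(p[2]),np.sin(p[2]); return np.c_[p[0]+c*P[:,0]-s*P[:,1],p[1]+s*P[:,0]+c*P[:,1],P[:,2]]
def render(name,boxes,p,roi):
    x0,y0,w,h=roi; m=np.zeros((h*S,w*S),np.uint8)
    for b in boxes:
        q=(proj(name,place(b,p))-[x0-.5,y0-.5])*S
        cv2.fillConvexPoly(m,cv2.convexHull(np.round(q).astype(np.int32)),255)
    return cv2.resize(m,(w,h),interpolation=cv2.INTER_AREA).astype(float)/255
def fit(views,boxes,p0):
    # views: name,mask(float full),roi
    def f(v):
        p=[v[0]/1000,v[1]/1000,v[2]/100]
        return sum(np.abs(render(n,boxes,p,r)-m[r[1]:r[1]+r[3],r[0]:r[0]+r[2]]).sum() for n,m,r in views)
    v0=np.array([p0[0]*1000,p0[1]*1000,p0[2]*100])
    best=None
    for k in (8,3):
        r=minimize(f,v0,method='Nelder-Mead',options=dict(initial_simplex=[v0,v0+[k,0,0],v0+[0,k,0],v0+[0,0,k]],xatol=.05,fatol=.05)); v0=r.x
    return [v0[0]/1000,v0[1]/1000,v0[2]/100],r.fun
def bluemask(im):
    f=im.astype(float);b=f[...,0]-f[...,2]  # blue minus red
    return np.clip(b/120.,0,1)
def traymask(im):
    h=cv2.cvtColor(im,cv2.COLOR_BGR2HSV); return (cv2.inRange(h,(95,110,60),(125,255,255))>0).astype(float)
def whitemask(im):
    h=cv2.cvtColor(im,cv2.COLOR_BGR2HSV); return (cv2.inRange(h,(0,0,150),(180,70,255))>0).astype(float)
def roi_of(name,P,pad=12):
    q=proj(name,P);a=np.floor(q.min(0)).astype(int)-pad;b=np.ceil(q.max(0)).astype(int)+pad
    a=np.maximum(a,0);b=np.minimum(b,[512,384]);return (a[0],a[1],b[0]-a[0],b[1]-a[1])
def tray(L): return [box(-L/2,L/2,-.033,.033,0,.045)]
def cradle():
    B=[box(.150,.165,-.18,.18,0,.03)]
    for k in(-.115,0,.115):
        for s in(-1,1):
            B.append(box(0,.15,min(k+s*.0375,k+s*.0475),max(k+s*.0375,k+s*.0475),0,.02))
            a=box(-.025,0,0,.01,0,.02)
            for q in a:
                q[1]=k+s*(.0375+q[1]+(.01 if q[0]<-.01 else 0))
            B.append(a)
    return B
E
cat > run1.py <<'E'
from fit import *
import sys
t=sys.argv[1]
ims={n:cv2.imread(f'pics/{n}{t}.png') for n in('top','scene')}
for nm,L,p in [('short',.076,(.445,.31,-.15)),('medium',.098,(.427,-.001,-.41)),('long',.12,(.45,-.30,.05))]:
    if len(sys.argv)>2 and nm not in sys.argv[2:]: continue
    for vs in(['top'],['scene'],['top','scene']):
        V=[(n,traymask(ims[n]),roi_of(n,place(tray(L)[0],p))) for n in vs]
        print(nm,vs,np.round(fit(V,tray(L),p),4) if 0 else [np.round(x,4) for x in fit(V,tray(L),p)])
p=(.575,.057,.096)
for vs in(['top'],['scene'],['top','scene']):
    C=cradle();V=[(n,whitemask(ims[n]),roi_of(n,place(np.vstack(C),p),8)) for n in vs]
    print('cradle',vs,[np.round(x,4) for x in fit(V,C,p)])
E
python3 run1.py 0
```

```text
short ['top'] [array([ 0.4539,  0.3161, -0.1327]), np.float64(78.0314)]
short ['scene'] [array([ 0.4514,  0.3149, -0.2192]), np.float64(67.098)]
short ['top', 'scene'] [array([ 0.4512,  0.3153, -0.2153]), np.float64(149.5569)]
medium ['top'] [array([ 0.432,  0.001, -0.42 ]), np.float64(114.2196)]
medium ['scene'] [array([ 0.4301, -0.    , -0.3983]), np.float64(69.1647)]
medium ['top', 'scene'] [array([ 4.308e-01, -2.000e-04, -4.373e-01]), np.float64(184.3882)]
long ['top'] [array([ 0.4532, -0.3027,  0.0527]), np.float64(89.0431)]
long ['scene'] [array([ 0.4522, -0.3023,  0.0496]), np.float64(69.3765)]
long ['top', 'scene'] [array([ 0.4513, -0.3032,  0.0452]), np.float64(160.4275)]Traceback (most recent call last):
  File "run1.py", line 13, in <module>
    print('cradle',vs,[np.round(x,4) for x in fit(V,C,p)])
                                              ~~~^^^^^^^
  File "fit.py", line 21, in fit
    r=minimize(f,v0,method='Nelder-Mead',options=dict(initial_simplex=[v0,v0+[k,0,0],v0+[0,k,0],v0+[0,0,k]],xatol=.05,fatol=.05)); v0=r.x
    res = _minimize_neldermead(fun, x0, args, callback, bounds=bounds,
                               **options)
    fsim[j] = func(sim[j])
              ~~~~^^^^^^^^
    fx = function(np.copy(x), *(wrapper_args + args))
  File "fit.py", line 17, in f
    return sum(np.abs(render(n,boxes,p,r)-m[r[1]:r[1]+r[3],r[0]:r[0]+r[2]]).sum() for n,m,r in views)
  File "fit.py", line 17, in <genexpr>
    return sum(np.abs(render(n,boxes,p,r)-m[r[1]:r[1]+r[3],r[0]:r[0]+r[2]]).sum() for n,m,r in views)
                      ~~~~~~^^^^^^^^^^^^^
  File "fit.py", line 10, in render
    q=(proj(name,place(b,p))-[x0-.5,y0-.5])*S
       ~~~~^^^^^^^^^^^^^^^^^
  File "h.py", line 11, in proj
    c=calibration(name);T=np.array(c['world_to_cam'])
ValueError: time passes only in moves, steps and waits
```

```bash
python3 - <<'E'
from rig import *
import pickle
pickle.dump({n:calibration(n) for n in("top","scene","wrist")},open('cal.pkl','wb'))
E
sed -i 's/^from rig import \*/from rig import get_state,get_image,sign_off\nimport pickle\n_C=pickle.load(open("cal.pkl","rb"))\ncalibration=lambda n:_C[n]/' h.py
python3 run1.py 0 none
```

```text
cradle ['top'] [array([0.5913, 0.0489, 0.1034]), np.float64(927.4784)]
cradle ['scene'] [array([0.5877, 0.0475, 0.0974]), np.float64(747.3294)]
cradle ['top', 'scene'] [array([0.5925, 0.048 , 0.0982]), np.float64(1708.1804)]
```

```bash
cat > ov.py <<'E'
from fit import *
def overlay(name,im,items,crop,out,f=4):
    x0,y0,w,h=crop
    c=cv2.resize(im[y0:y0+h,x0:x0+w],None,fx=f,fy=f,interpolation=cv2.INTER_CUBIC)
    for bs,p in items:
        for b in bs:
            q=(proj(name,place(b,p))-[x0-.5,y0-.5])*f
            for i in range(8):
                for j in(1,2,4):
                    if i&j==0: cv2.line(c,tuple(np.int32(q[i])),tuple(np.int32(q[i|j])),(0,0,255),1)
    cv2.imwrite(out,c)
E
python3 - <<'E'
from ov import *
its=[(cradle(),(.5900,.048,.099)),(tray(.076),(.452,.315,-.2)),(tray(.098),(.431,0,-.42)),(tray(.12),(.4525,-.3027,.05))]
overlay('top',cv2.imread('pics/top0.png'),its,(130,85,190,130),'pics/ov_top.png')
overlay('scene',cv2.imread('pics/scene0.png'),its,(165,155,210,180),'pics/ov_sc.png',3.3)
E
```

```text
(no output)
```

View pics/ov_top.png

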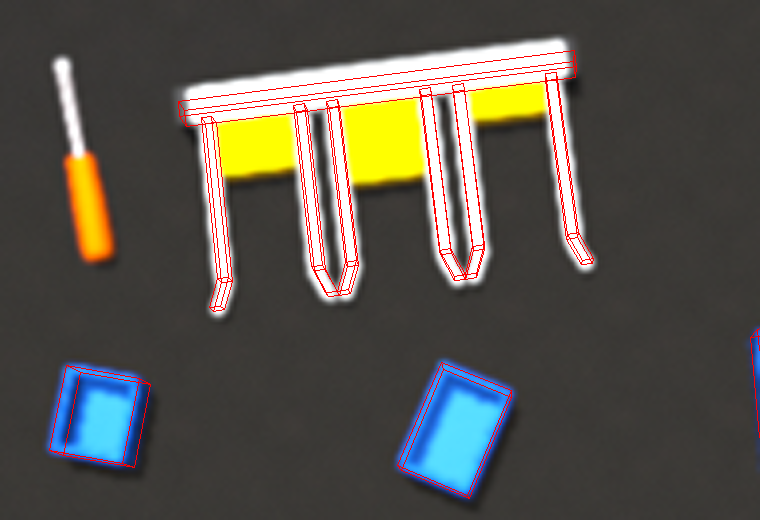

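View pics/ov_sc.png

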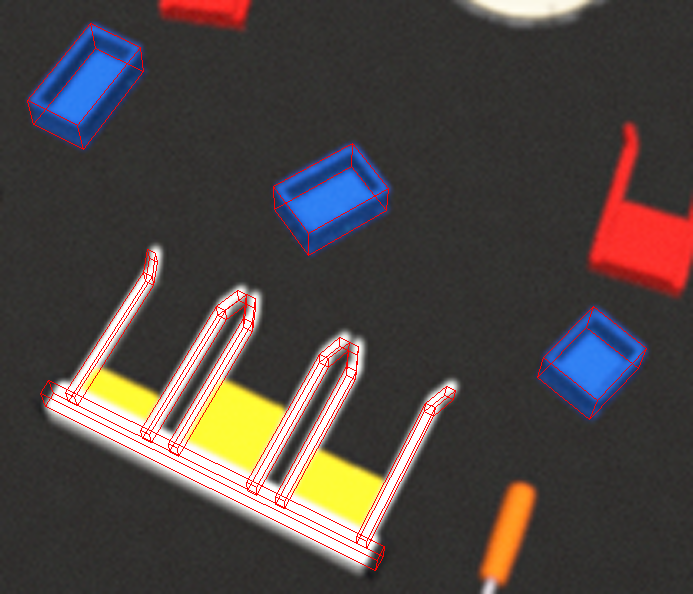

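The overlays match the trays and rails to within about 2 mm. Next is a planner that turns a world target into tool-axis numbers.

```bash
cat > plan.py <<'E'
# usage: plan.py x y z yawdeg(tool x, world): turn about tool z, and shift in tool axes after that turn
from rig import get_state
import sys,numpy as np
from scipy.spatial.transform import Rotation as R
s=get_state();q=s['ee_rot'];r=R.from_quat([q[1],q[2],q[3],q[0]]);M=r.as_matrix()
def go(x,y,z,yaw):
    a=np.radians(yaw);X=np.array([np.cos(a),np.sin(a),0]);Z=np.array([0,0,-1.]);Y=np.cross(Z,X)
    T=R.from_matrix(np.c_[X,Y,Z]); w=(r.inv()*T).as_rotvec(degrees=True)
    return w,T.as_matrix().T@(np.array([x,y,z])-s['position'])*1000
a=[float(v) for v in sys.argv[1:]]
print('t',round(s['clock'],2),'pos',s['position'].round(4),'yaw',np.degrees(np.arctan2(M[1,0],M[0,0])).round(2),'w',round(s['width'],4),'F',s['contact_force'].round(1))
for i in range(0,len(a),4):
    w,d=go(*a[i:i+4]);print('turn',w.round(2),'shift(tool, after turn)',d.round(1))
E
python3 plan.py .431 0 .11 156
```

```text
t 0.1 pos [0.1308 0.5595 0.2305] yaw 166.83 w 0.0854 F [1.  0.5 0. ]
turn [-0.09 -0.   10.83] shift(tool, after turn) [-501.8 -389.   120.5]
```

Call:
drive_tool(
  targets=[0, 0, 5.4, 0, 0, 0, 1, 0, 0, 5.4, 0, 0, 0, 1, 0, 0, 0, -42, -32.5, 5, 1, 0, 0, 0, -42, -32.5, 5, 1, 0, 0, 0, -42, -32.5, 5, 1, 0, 0, 0, -42, -32.5, 5, 1, 0, 0, 0, -42, -32.5, 5, 1, 0, 0, 0, -42, -32.5, 5, 1, 0, 0, 0, -42, -32.5, 5, 1, 0, 0, 0, -42, -32.5, 5, 1, 0, 0, 0, -42, -32.5, 5, 1, 0, 0, 0, -42, -32.5, 5, 1],
  grip_force=30,
)

```text
clock: 1.6
position: [0.3832, 0.0907, 0.1811]
ee_rot: [0.0, 0.208, 0.978, 0.0]
contact_force: [0.9, 0.5, 0.9]
width: 0.085
```

```bash
python3 plan.py .431 0 .11 156
```

```text
t 1.6 pos [0.3832 0.0907 0.1811] yaw 156.02 w 0.085 F [0.9 0.5 0.9]
turn [0.03 0.   0.02] shift(tool, after turn) [-80.6 -63.4  71.1]
```

Call:
drive_tool(
  targets=[0, 0, 0, -40, -32, 22, 1, 0, 0, 0, -41, -32, 22, 1, 0, 0, 0, 0, 0, 26, 1, 0, 0, 0, 0, 0, 0, 1],
)

```text
clock: 2.1
position: [0.4288, 0.0007, 0.1095]
ee_rot: [-0.003, 0.208, 0.978, -0.0]
contact_force: [-0.6, -0.1, -0.1]
width: 0.085
```

```bash
cat > look.py <<'E'
from h import *
import sys
from scipy.spatial.transform import Rotation as R
s=get_state();im=get_image('wrist')[:,:,::-1].copy()
q=s['ee_rot'];M=R.from_quat([q[1],q[2],q[3],q[0]]).as_matrix()
T=np.eye(4);T[:3,:3]=M;T[:3,3]=s['position'];H=np.array(_C['wrist']['hand_eye'] if 0 else calibration('wrist')['hand_eye'])
calibration('wrist')['world_to_cam']=np.linalg.inv(T@H)
cv2.imwrite(f'pics/{sys.argv[1]}.png',im)
a=[float(v) for v in sys.argv[2:]]
import fit
p=a[1:]; b=fit.tray(a[0])[0]
qx=proj('wrist',fit.place(b,p))
for i in range(8):
    for j in(1,2,4):
        if i&j==0: cv2.line(im,tuple(np.int32(qx[i])),tuple(np.int32(qx[i|j])),(0,0,255),1)
cv2.imwrite(f'pics/{sys.argv[1]}_o.png',im)
E
python3 look.py w1 .098 .431 0 -.42; python3 plan.py .431 0 .02 156
```

```text
t 2.15 pos [0.4298 0.001  0.1107] yaw 156.01 w 0.0855 F [0.  0.2 0.8]
turn [-0.03 -0.17  0.01] shift(tool, after turn) [-1.5 -0.5 90.7]
```

View pics/w1_o.png

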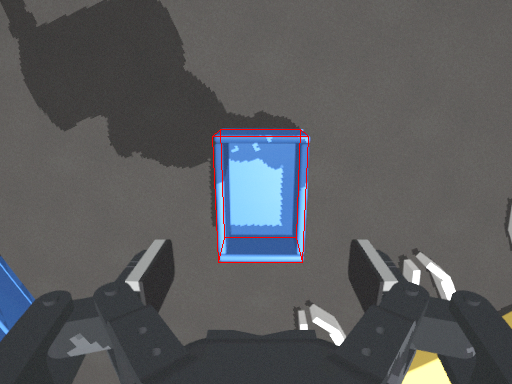

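The wrist view shows the medium tray at (262,195), matching the overlay to about 2 px. I'll descend and grip.

Call:
drive_tool(
  targets=[0, 0, 0, 0, 0, 30, 1, 0, 0, 0, 0, 0, 30, 1, 0, 0, 0, 0, 0, 20, 1, 0, 0, 0, 0, 0, 10, 1, 0, 0, 0, 0, 0, 0, 0.6, 0, 0, 0, 0, 0, 0, 0.6, 0, 0, 0, 0, 0, 0, 0.6, 0, 0, 0, 0, 0, 0, 0.6],
)

```text
clock: 3.15
position: [0.4314, 0.0011, 0.022]
ee_rot: [0.001, 0.208, 0.978, 0.0]
contact_force: [-0.2, 1.4, 4.4]
width: 0.0654
```

```bash
python3 plan.py .4786 .1525 .02 185.7 .6273 .1672 .02 185.7
```

```text
t 3.15 pos [0.4314 0.0011 0.022 ] yaw 156.03 w 0.0654 F [-0.2  1.4  4.4]
turn [ 2.000e-02  9.000e-02 -2.967e+01] shift(tool, after turn) [-62. 146.   2.]
turn [ 2.000e-02  9.000e-02 -2.967e+01] shift(tool, after turn) [-211.4  145.9    2. ]
```

Call:
drive_tool(
  targets=[0, 0, -6, 0, 0, 0, 0.6, 0, 0, -6, 0, 0, 0, 0.6, 0, 0, -6, 0, 0, 0, 0.6, 0, 0, -6, 0, 0, 0, 0.6, 0, 0, -5.7, 0, 0, 0, 0.6, 0, 0, 0, -12, 29, 0, 0.6, 0, 0, 0, -12, 29, 0, 0.6, 0, 0, 0, -12, 29, 0, 0.6, 0, 0, 0, -13, 29, 0, 0.6, 0, 0, 0, -13, 30, 0, 0.6, 0, 0, 0, 0, 0, 0, 0.6],
)

```text
clock: 4.53
position: [0.48, 0.1545, 0.0221]
ee_rot: [0.002, -0.051, 0.999, 0.001]
contact_force: [1.3, 2.9, 3.7]
width: 0.0652
```

```bash
python3 plan.py .4786 .1525 .02 185.7 .6273 .1672 .02 185.7
python3 - <<'E'
from ov import *
im=get_image('scene')[:,:,::-1].copy();cv2.imwrite('pics/scene1.png',im)
overlay('scene',im,[(cradle(),(.59,.048,.099))],(165,155,210,180),'pics/ov1.png',3.3)
E
```

```text
t 4.53 pos [0.48   0.1545 0.0221] yaw -174.16 w 0.0652 F [1.3 2.9 3.7]
turn [0.07 0.24 0.14] shift(tool, after turn) [ 1.6 -1.8  2.1]
turn [0.07 0.24 0.14] shift(tool, after turn) [-147.8   -1.9    2.1]
```

View pics/ov1.png

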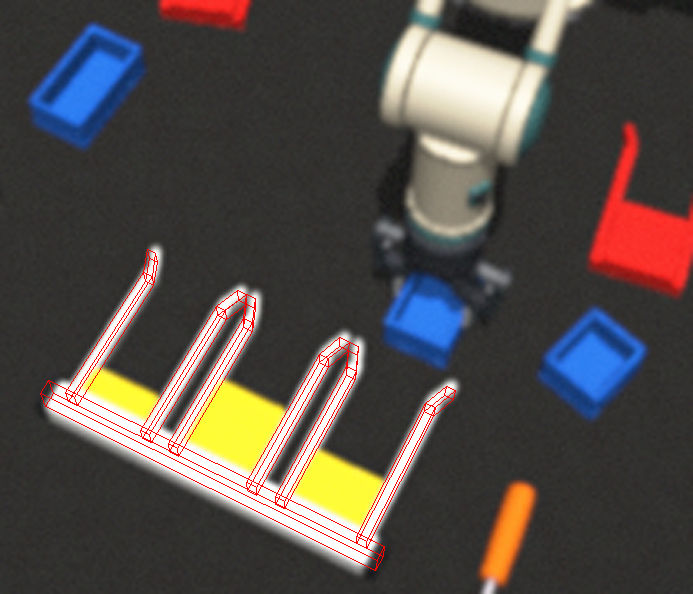

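Call:
drive_tool(
  targets=[0, 0, 0.1, -24, -2, 0, 0.6, 0, 0, 0, -24, 0, 0, 0.6, 0, 0, 0, -24, 0, 0, 0.6, 0, 0, 0, -24, 0, 0, 0.6, 0, 0, 0, -20, 0, 0, 0.6, 0, 0, 0, -14, 0, 0, 0.6, 0, 0, 0, -9, 0, 0, 0.6, 0, 0, 0, -4, 0, 0, 0.6, 0, 0, 0, -3, 0, 0, 0.6, 0, 0, 0, 0, 0, 0, 0.6],
)

```text
clock: 5.82
position: [0.6201, 0.1641, 0.0217]
ee_rot: [-0.003, -0.048, 0.999, 0.0]
contact_force: [-5.1, 2.3, 8.0]
width: 0.0653
```

```bash
python3 plan.py .6293 .1674 .02 185.7
```

```text
t 5.83 pos [0.6201 0.1641 0.0217] yaw -174.44 w 0.0653 F [-5.1  2.3  8. ]
turn [ 0.06 -0.35 -0.15] shift(tool, after turn) [-9.5  2.4  1.7]
```

Call:
drive_tool(
  targets=[0, 0, 0, -3, 0, 0, 0.6, 0, 0, 0, -3, 0, 0, 0.6, 0, 0, 0, 0, 0, 0, 0.6, 0, 0, 0, 0, 0, 0, 0.6],
)

```text
clock: 6.32
position: [0.6249, 0.1645, 0.0217]
ee_rot: [-0.004, -0.049, 0.999, 0.0]
contact_force: [-7.3, 1.8, 9.7]
width: 0.0653
```

```bash
python3 plan.py .6293 .1674 .02 185.7
python3 - <<'E'
from ov import *
im=get_image('scene')[:,:,::-1].copy();cv2.imwrite('pics/scene2.png',im)
overlay('scene',im,[(tray(.098),(.6293,.1674,.099))],(225,200,130,110),'pics/ov2.png',5)
E
```

```text
t 6.33 pos [0.6249 0.1645 0.0217] yaw -174.42 w 0.0653 F [-7.3  1.8  9.7]
turn [ 0.05 -0.47 -0.12] shift(tool, after turn) [-4.7  2.4  1.7]
```

View pics/ov2.png

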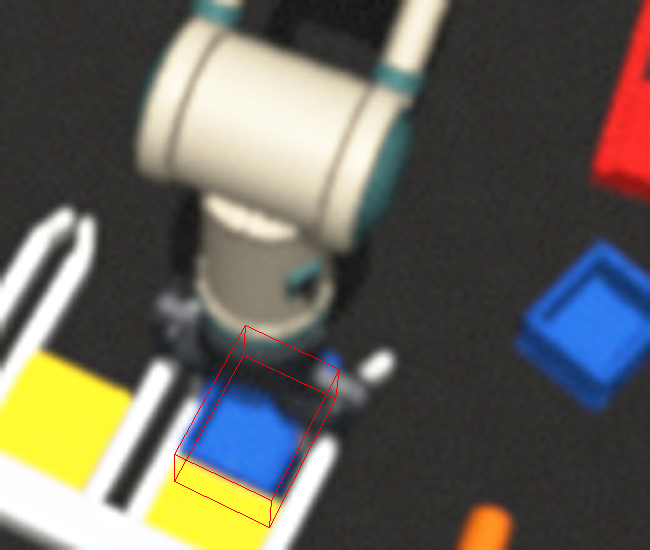

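Call:
drive_tool(
  targets=[0, 0, 0, -3, 1, 0, 0.6, 0, 0, 0, -3, 1, 0, 0.6, 0, 0, 0, -3, 0, 0, 0.6, 0, 0, 0, 0, 0, 0, 0.6, 0, 0, 0, 0, 0, 0, 0.6],
)

```text
clock: 7.0
position: [0.6257, 0.1645, 0.0211]
ee_rot: [-0.012, -0.049, 0.999, -0.002]
contact_force: [-20.7, -3.7, 18.6]
width: 0.0652
```

```bash
python3 plan.py .6293 .1674 .02 185.7
python3 - <<'E'
from ov import *
im=get_image('scene')[:,:,::-1].copy();cv2.imwrite('pics/scene3.png',im)
overlay('scene',im,[(tray(.098),(.6293,.1674,.099))],(225,200,130,110),'pics/ov3.png',5)
E
```

```text
t 7.0 pos [0.6257 0.1645 0.0211] yaw -174.37 w 0.0652 F [-20.7  -3.7  18.6]
turn [-0.17 -1.43 -0.07] shift(tool, after turn) [-3.8  2.6  1.1]
```

View pics/ov3.png

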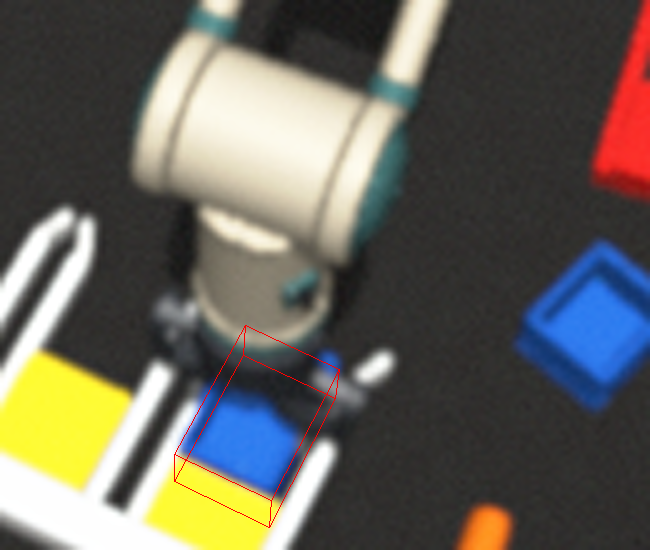

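It stopped with 21 N at x=0.6257, so it appears to be against the stop. I'll release, rise and check.

Call:
drive_tool(
  targets=[0, 0, 0, 0, 0, 0, 1, 0, 0, 0, 0, 0, 0, 1, 0, 0, 0, 0, 0, 0, 1, 0, 0, 0, 0, 0, -20, 1, 0, 0, 0, 0, 0, -40, 1, 0, 0, 0, 30, 0, -40, 1, 0, 0, 0, 55, 0, 0, 1, 0, 0, 0, 55, 20, 0, 1],
)

```text
clock: 8.05
position: [0.4963, 0.1737, 0.1217]
ee_rot: [0.001, -0.048, 0.999, 0.0]
contact_force: [-0.2, 0.7, 0.4]
width: 0.0852
```

```bash
cat > chk.py <<'E'
from ov import *
import sys
tag=sys.argv[1];L=float(sys.argv[2]);p=[float(v) for v in sys.argv[3:6]]
for n in('top','scene'):
    im=get_image(n)[:,:,::-1].copy();cv2.imwrite(f'pics/{n}{tag}.png',im)
    r=roi_of(n,place(tray(L)[0],p))
    print(n,[np.round(x,4) for x in fit([(n,traymask(im),r)],tray(L),p)])
    overlay(n,im,[(tray(L),p)],r,f'pics/ov{tag}_{n}.png',8)
a=cv2.imread(f'pics/ov{tag}_top.png');b=cv2.imread(f'pics/ov{tag}_scene.png')
h=max(a.shape[0],b.shape[0]);f=lambda m:cv2.copyMakeBorder(m,0,h-m.shape[0],0,0,cv2.BORDER_CONSTANT)
o=np.hstack([f(a),f(b)]);k=min(1,800/o.shape[1],600/o.shape[0]);cv2.imwrite(f'pics/ov{tag}.png',cv2.resize(o,None,fx=k,fy=k))
E
python3 chk.py 4 .098 .6293 .1674 .099; python3 plan.py .452 .315 .11 168.5
```

```text
top [array([0.6218, 0.1612, 0.2   ]), np.float64(118.898)]
scene [array([0.6138, 0.1641, 0.1285]), np.float64(109.7922)]
t 8.15 pos [0.489  0.1745 0.1206] yaw -174.27 w 0.0858 F [ 0.7 -0.6  0.3]
turn [-0.06 -0.48 17.23] shift(tool, after turn) [ 64.3 130.3  10.6]
```

View pics/ov4.png

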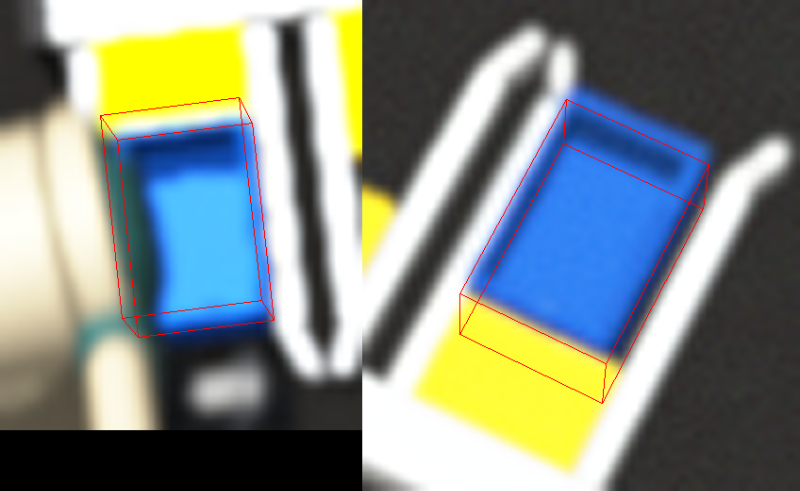

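```bash
cat > prof.py <<'E'
from fit import *
import sys
# along lane axis: colour transition positions (lane x) in each camera
def samp(name,im,k,z,xs,dy=0):
    P=np.c_[xs,np.full(len(xs),k+dy),np.full(len(xs),z)]
    q=proj(name,place(P,(.59,.048,.099))).astype(np.float32)
    return cv2.remap(im,q[:,0][None],q[:,1][None],cv2.INTER_LINEAR)[0].astype(float)
def edges(tag,k,dys=(-.02,-.01,0,.01,.02)):
    xs=np.arange(-.08,.16,.0005)
    for n in('top','scene'):
        im=cv2.imread(f'pics/{n}{tag}.png')
        for z,lab in((.03,'yellow'),(.045,'blue')):
            out=[]
            for dy in dys:
                c=samp(n,im,k,z,xs,dy); v=(np.minimum(c[:,1],c[:,2])-c[:,0]) if lab=='yellow' else c[:,0]-c[:,2]
                on=v>60; i=np.where(on)[0]; out.append((round(xs[i[0]]*1e3,1),round(xs[i[-1]]*1e3,1)) if len(i) else None)
            print(tag,n,lab,z,out)
for a in sys.argv[2:]:edges(a,float(sys.argv[1]))
E
python3 prof.py .115 0 4
```

```text
0 top yellow 0.03 [(np.float64(85.0), np.float64(140.0)), (np.float64(85.0), np.float64(141.0)), (np.float64(85.5), np.float64(139.5)), (np.float64(84.5), np.float64(140.5)), (np.float64(85.0), np.float64(141.5))]
0 top blue 0.045 [None, None, None, None, None]
0 scene yellow 0.03 [(np.float64(91.0), np.float64(143.0)), (np.float64(91.5), np.float64(143.5)), (np.float64(91.5), np.float64(143.0)), (np.float64(91.0), np.float64(143.5)), (np.float64(91.0), np.float64(143.5))]
0 scene blue 0.045 [None, None, None, None, None]
4 top yellow 0.03 [(np.float64(99.0), np.float64(141.5)), (np.float64(99.0), np.float64(142.0)), (np.float64(98.5), np.float64(141.0)), (np.float64(99.0), np.float64(141.0)), (np.float64(99.0), np.float64(142.0))]
4 top blue 0.045 [(np.float64(-12.0), np.float64(89.5)), (np.float64(-11.5), np.float64(89.0)), (np.float64(-12.0), np.float64(89.5)), (np.float64(-11.0), np.float64(89.5)), (np.float64(-1.5), np.float64(90.0))]
4 scene yellow 0.03 [(np.float64(94.0), np.float64(143.0)), (np.float64(94.0), np.float64(143.5)), (np.float64(94.0), np.float64(143.0)), (np.float64(94.0), np.float64(143.5)), (np.float64(93.5), np.float64(143.5))]
4 scene blue 0.045 [(np.float64(-6.5), np.float64(96.0)), (np.float64(-6.5), np.float64(96.0)), (np.float64(-6.0), np.float64(96.5)), (np.float64(-6.5), np.float64(96.0)), (np.float64(-6.5), np.float64(96.0))]
```

In the scene view the stop's front edge is at about 92 mm and the tray's front edge at about 94 mm, in the same frame. My cradle x is therefore about 6 mm too far, and the tray is home against the stop. Next is the short tray.

Call:
drive_tool(
  targets=[0, 0, 8.6, 0, 0, 0, 1, 0, 0, 8.6, 0, 0, 0, 1, 0, 0, 0, 21, 43, 4, 1, 0, 0, 0, 21, 43, 4, 1, 0, 0, 0, 22, 44, 3, 1, 0, 0, 0, 0, 0, 0, 1],
)

```text
clock: 8.9
position: [0.4599, 0.3175, 0.1099]
ee_rot: [-0.0, 0.099, 0.995, 0.0]
contact_force: [-0.4, -0.9, -0.4]
width: 0.0853
```

```bash
python3 look.py w2 .076 .4525 .315 -.2; python3 plan.py .4525 .315 .02 168.5
```

```text
t 8.95 pos [0.4602 0.3158 0.11  ] yaw 168.61 w 0.0854 F [ 0.1 -0.1 -0.5]
turn [-0.02  0.01  0.11] shift(tool, after turn) [ 7.4 -2.3 90. ]
```

View pics/w2_o.png

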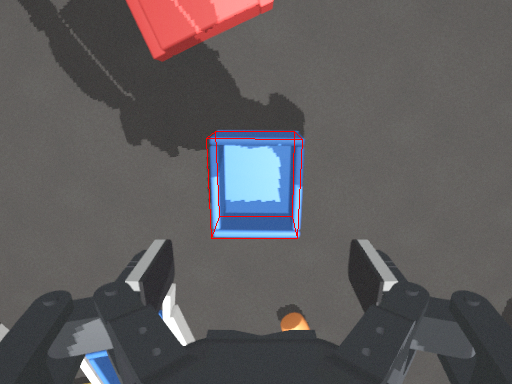

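Call:
drive_tool(
  targets=[0, 0, 0, 7, -1.5, 30, 1, 0, 0, 0, 0, 0, 30, 1, 0, 0, 0, 0, 0, 20, 1, 0, 0, 0, 0, 0, 10, 1, 0, 0, 0, 0, 0, 0, 0.6, 0, 0, 0, 0, 0, 0, 0.6, 0, 0, 0, 0, 0, 0, 0.6, 0, 0, 0, 0, 0, 0, 0.6],
)

```text
clock: 9.95
position: [0.4531, 0.3146, 0.0207]
ee_rot: [0.0, 0.101, 0.995, 0.0]
contact_force: [0.1, 0.4, -1.7]
width: 0.0651
```

```bash
python3 plan.py .482 .038 .02 185.7 .618 .0516 .02 185.7
```

```text
t 9.95 pos [0.4531 0.3146 0.0207] yaw 168.44 w 0.0651 F [ 0.1  0.4 -1.7]
turn [  0.02   0.03 -17.26] shift(tool, after turn) [  -1.3 -278.1    0.7]
turn [  0.02   0.03 -17.26] shift(tool, after turn) [-137.9 -278.1    0.7]
```

Call:
drive_tool(
  targets=[0, 0, -5.7, 0, 0, 0, 0.6, 0, 0, -5.8, 0, 0, 0, 0.6, 0, 0, -5.8, 0, 0, 0, 0.6, 0, 0, 0, 0, -34, 0, 0.6, 0, 0, 0, 0, -35, 0, 0.6, 0, 0, 0, 0, -35, 0, 0.6, 0, 0, 0, 0, -35, 0, 0.6, 0, 0, 0, 0, -35, 0, 0.6, 0, 0, 0, 0, -35, 0, 0.6, 0, 0, 0, 0, -35, 0, 0.6, 0, 0, 0, -1, -34, 0, 0.6, 0, 0, 0, 0, 0, 0, 0.6],
)

```text
clock: 11.45
position: [0.4826, 0.0363, 0.0206]
ee_rot: [0.001, -0.049, 0.999, -0.0]
contact_force: [-0.1, 0.1, -1.9]
width: 0.0653
```

```bash
python3 plan.py .482 .038 .02 185.7 .618 .0516 .02 185.7
python3 - <<'E'
from ov import *
im=get_image('scene')[:,:,::-1].copy();cv2.imwrite('pics/scene5.png',im)
overlay('scene',im,[(cradle(),(.586,.0475,.099))],(165,155,210,180),'pics/ov5.png',3.3)
E
```

```text
t 11.45 pos [0.4826 0.0363 0.0206] yaw -174.44 w 0.0653 F [-0.1  0.1 -1.9]
turn [-0.03  0.07 -0.14] shift(tool, after turn) [0.4 1.8 0.6]
turn [-0.03  0.07 -0.14] shift(tool, after turn) [-136.3    1.8    0.6]
```

View pics/ov5.png

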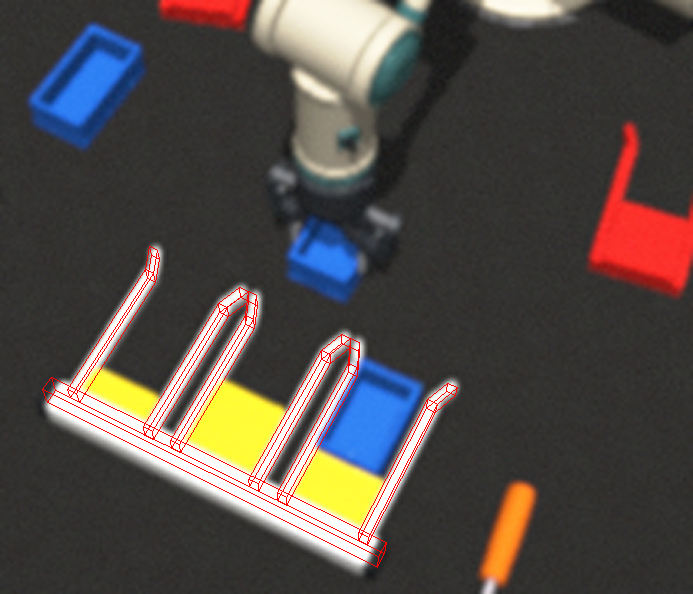

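Call:
drive_tool(
  targets=[0, 0, 0, -24, 1, 0, 0.6, 0, 0, 0, -24, 1, 0, 0.6, 0, 0, 0, -24, 0, 0, 0.6, 0, 0, 0, -24, 0, 0, 0.6, 0, 0, 0, -20, 0, 0, 0.6, 0, 0, 0, -13, 0, 0, 0.6, 0, 0, 0, -8, 0, 0, 0.6, 0, 0, 0, -4, 0, 0, 0.6, 0, 0, 0, -4, 0, 0, 0.6, 0, 0, 0, -3, 0, 0, 0.6, 0, 0, 0, 0, 0, 0, 0.6],
)

```text
clock: 12.88
position: [0.6257, 0.0547, 0.0206]
ee_rot: [-0.003, -0.05, 0.999, -0.0]
contact_force: [-7.3, -1.1, 8.0]
width: 0.0654
```

```bash
python3 plan.py .626 .0515 .02 185.7
```

```text
t 12.88 pos [0.6257 0.0547 0.0206] yaw -174.23 w 0.0654 F [-7.3 -1.1  8. ]
turn [ 0.01 -0.33  0.07] shift(tool, after turn) [ 0.  -3.2  0.6]
```

Call:
drive_tool(
  targets=[0, 0, 0, -3, -1, 0, 0.6, 0, 0, 0, -3, -1, 0, 0.6, 0, 0, 0, -3, 0, 0, 0.6, 0, 0, 0, 0, 0, 0, 0.6, 0, 0, 0, 0, 0, 0, 0.6],
)

```text
clock: 13.5
position: [0.6264, 0.0548, 0.0201]
ee_rot: [-0.011, -0.05, 0.999, 0.001]
contact_force: [-21.4, 2.5, 18.6]
width: 0.0653
```

This shows the same contact signature, about 21 N with no further travel. I'll release and retreat.

Call:
drive_tool(
  targets=[0, 0, 0, 0, 0, 0, 1, 0, 0, 0, 0, 0, 0, 1, 0, 0, 0, 0, 0, 0, 1, 0, 0, 0, 0, 0, -20, 1, 0, 0, 0, 0, 0, -40, 1, 0, 0, 0, 30, 0, -40, 1, 0, 0, 0, 50, -30, 0, 1, 0, 0, 0, 50, -35, 0, 1, 0, 0, 0, 30, -50, 0, 1, 0, 0, 0, 0, -55, 0, 1, 0, 0, 0, 0, -55, 0, 1, 0, 0, 0, 0, -55, 0, 1],
)

```text
clock: 15.0
position: [0.5072, -0.2431, 0.1205]
ee_rot: [0.001, -0.05, 0.999, -0.0]
contact_force: [1.1, -0.2, 0.7]
width: 0.0854
```

```bash
python3 chk.py 6 .076 .619 .0515 .099; python3 prof.py 0 0 6;python3 plan.py .4525 -.3027 .11 182.9
```

```text
top [array([0.6219, 0.051 , 0.1298]), np.float64(100.8667)]
scene [array([0.6137, 0.0512, 0.2019]), np.float64(318.7137)]
0 top yellow 0.03 [(np.float64(63.5), np.float64(140.5)), (np.float64(63.5), np.float64(141.0)), (np.float64(63.5), np.float64(140.0)), (np.float64(63.5), np.float64(140.5)), (np.float64(63.5), np.float64(141.0))]
0 top blue 0.045 [None, None, None, None, None]
0 scene yellow 0.03 [(np.float64(69.0), np.float64(143.0)), (np.float64(69.0), np.float64(143.0)), (np.float64(69.5), np.float64(143.0)), (np.float64(69.0), np.float64(143.0)), (np.float64(69.5), np.float64(143.0))]
0 scene blue 0.045 [None, None, None, None, None]
6 top yellow 0.03 [(np.float64(77.0), np.float64(141.5)), (np.float64(77.0), np.float64(142.0)), (np.float64(76.5), np.float64(141.0)), (np.float64(77.0), np.float64(141.5)), (np.float64(76.5), np.float64(142.0))]
6 top blue 0.045 [(np.float64(-11.5), np.float64(68.0)), (np.float64(-12.0), np.float64(68.0)), (np.float64(-12.0), np.float64(68.5)), (np.float64(-12.0), np.float64(68.0)), (np.float64(-12.0), np.float64(68.0))]
6 scene yellow 0.03 [(np.float64(71.5), np.float64(143.0)), (np.float64(72.0), np.float64(143.0)), (np.float64(72.0), np.float64(143.0)), (np.float64(72.0), np.float64(143.0)), (np.float64(72.0), np.float64(143.0))]
6 scene blue 0.045 [(np.float64(-6.5), np.float64(74.0)), (np.float64(-6.5), np.float64(74.0)), (np.float64(-6.5), np.float64(74.0)), (np.float64(-6.0), np.float64(74.0)), (np.float64(-6.0), np.float64(74.5))]
t 15.1 pos [ 0.5085 -0.2472  0.1204] yaw -174.54 w 0.0852 F [0.8 0.6 0.5]
turn [-0.27  0.16  2.56] shift(tool, after turn) [ 58.8 -52.5  10.4]
```

View pics/ov6.png

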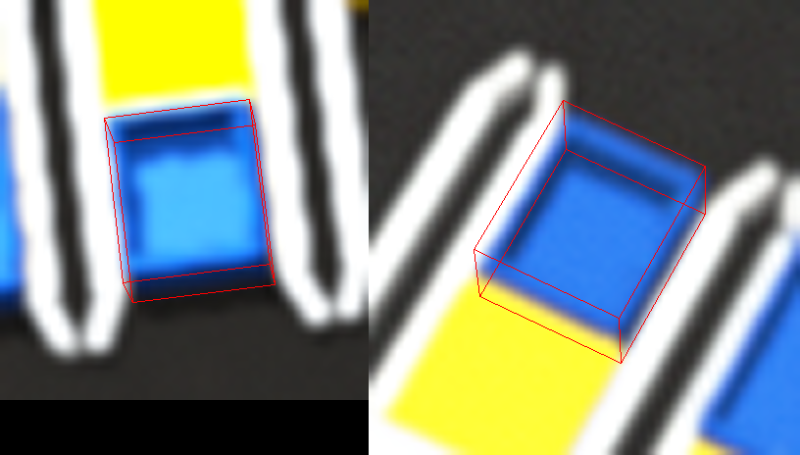

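The short tray shows the same relation: its front edge is 5 mm past the stop edge in that view, as with the medium tray, and no dark gap is visible. Next is the long tray.

Call:
drive_tool(
  targets=[0, 0, 2.6, 0, 0, 0, 1, 0, 0, 0, 29, -26, 5, 1, 0, 0, 0, 29, -26, 5, 1, 0, 0, 0, 0, 0, 0, 1, 0, 0, 0, 0, 0, 0, 1],
)

```text
clock: 15.72
position: [0.4522, -0.2955, 0.1103]
ee_rot: [0.0, -0.027, 1.0, 0.0]
contact_force: [-0.0, -0.3, -1.5]
width: 0.0856
```

```bash
python3 look.py w3 .12 .4525 -.3027 .05; python3 plan.py .4525 -.3027 .02 182.9
```

```text
t 15.78 pos [ 0.4525 -0.2953  0.1104] yaw -176.84 w 0.0853 F [ 0.8  1.2 -0.2]
turn [0.01 0.05 0.26] shift(tool, after turn) [ 0.4 -7.3 90.4]
```

View pics/w3_o.png

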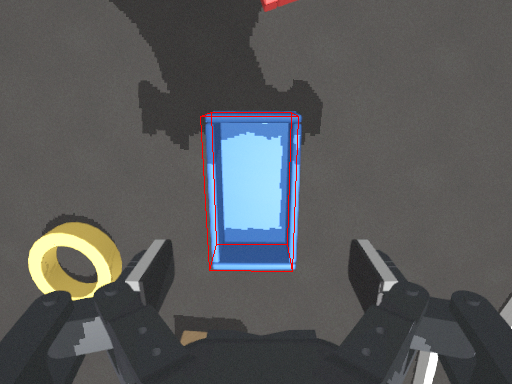

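The tray rim is about 2.5 px right of the overlay, roughly 1.5 mm toward +y. I'll shift by -5.5 mm and descend.

Call:
drive_tool(
  targets=[0, 0, 0, 0, -5.5, 30, 1, 0, 0, 0, 0, 0, 30, 1, 0, 0, 0, 0, 0, 20, 1, 0, 0, 0, 0, 0, 10, 1, 0, 0, 0, 0, 0, 0, 0.6, 0, 0, 0, 0, 0, 0, 0.6, 0, 0, 0, 0, 0, 0, 0.6, 0, 0, 0, 0, 0, 0, 0.6],
)

```text
clock: 16.77
position: [0.452, -0.3015, 0.0206]
ee_rot: [0.0, -0.027, 1.0, -0.0]
contact_force: [0.2, 0.3, -2.0]
width: 0.0653
```

```bash
python3 plan.py .482 -.077 .02 185.7 .656 -.061 .02 185.7
```

```text
t 16.77 pos [ 0.452  -0.3015  0.0206] yaw -176.87 w 0.0653 F [ 0.2  0.3 -2. ]
turn [-0.01  0.02 -2.57] shift(tool, after turn) [-52.1 220.4   0.6]
turn [-0.01  0.02 -2.57] shift(tool, after turn) [-226.8  219.     0.6]
```

Call:
drive_tool(
  targets=[0, 0, -2.6, 0, 0, 0, 0.6, 0, 0, 0, -7, 31, 0, 0.6, 0, 0, 0, -7, 31, 0, 0.6, 0, 0, 0, -7, 31, 0, 0.6, 0, 0, 0, -7, 32, 0, 0.6, 0, 0, 0, -8, 32, 0, 0.6, 0, 0, 0, -8, 32, 0, 0.6, 0, 0, 0, -8, 31, 0, 0.6, 0, 0, 0, 0, 0, 0, 0.6],
)

```text
clock: 17.9
position: [0.4818, -0.0756, 0.0205]
ee_rot: [0.0, -0.051, 0.999, 0.0]
contact_force: [0.0, -0.9, -3.1]
width: 0.0653
```

```bash
python3 plan.py .482 -.077 .02 185.7 .656 -.061 .02 185.7
python3 - <<'E'
from ov import *
im=get_image('scene')[:,:,::-1].copy();cv2.imwrite('pics/scene7.png',im)
overlay('scene',im,[(cradle(),(.586,.0475,.099))],(165,155,210,180),'pics/ov7.png',3.3)
E
```

```text
t 17.9 pos [ 0.4818 -0.0756  0.0205] yaw -174.11 w 0.0653 F [ 0.  -0.9 -3.1]
turn [0.02 0.02 0.19] shift(tool, after turn) [-0.  -1.4  0.5]
turn [0.02 0.02 0.19] shift(tool, after turn) [-174.7   -2.7    0.5]
```

View pics/ov7.png

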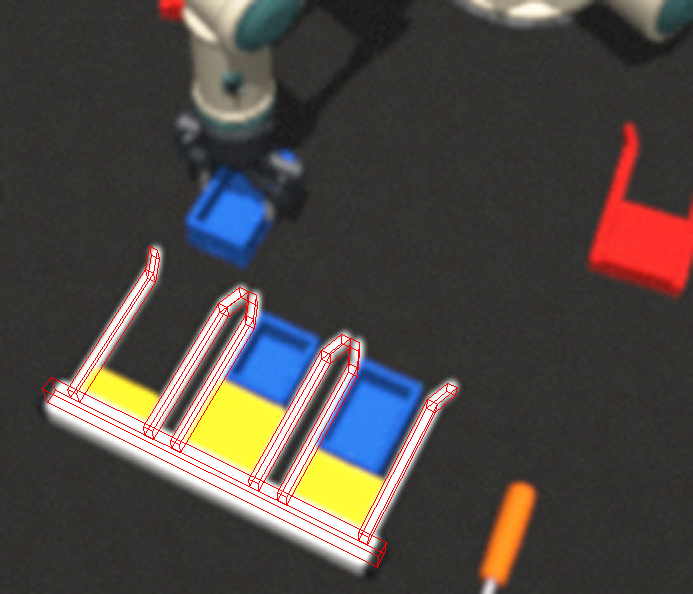

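Call:
drive_tool(
  targets=[0, 0, 0.2, -25, -1, 0, 0.6, 0, 0, 0, -25, -1, 0, 0.6, 0, 0, 0, -25, 0, 0, 0.6, 0, 0, 0, -25, 0, 0, 0.6, 0, 0, 0, -25, 0, 0, 0.6, 0, 0, 0, -20, 0, 0, 0.6, 0, 0, 0, -12, 0, 0, 0.6, 0, 0, 0, -7, 0, 0, 0.6, 0, 0, 0, -5, 0, 0, 0.6, 0, 0, 0, -4, 0, 0, 0.6, 0, 0, 0, -4, 0, 0, 0.6, 0, 0, 0, 0, 0, 0, 0.6],
)

```text
clock: 19.45
position: [0.6582, -0.0623, 0.0205]
ee_rot: [0.0, -0.048, 0.999, -0.0]
contact_force: [-3.3, -0.5, 4.5]
width: 0.0655
```

```bash
python3 plan.py .659 -.0605 .02 185.7
```

```text
t 19.45 pos [ 0.6582 -0.0623  0.0205] yaw -174.45 w 0.0655 F [-3.3 -0.5  4.5]
turn [-0.02  0.   -0.15] shift(tool, after turn) [-1.   1.7  0.5]
```

Call:
drive_tool(
  targets=[0, 0, 0, -3, 0, 0, 0.6, 0, 0, 0, -3, 0, 0, 0.6, 0, 0, 0, -3, 0, 0, 0.6, 0, 0, 0, 0, 0, 0, 0.6, 0, 0, 0, 0, 0, 0, 0.6],
)

```text
clock: 20.08
position: [0.6587, -0.0626, 0.0203]
ee_rot: [-0.008, -0.049, 0.999, -0.001]
contact_force: [-19.2, -5.9, 14.6]
width: 0.0653
```

It is against the stop. I'll release, rise and back well clear.

Call:
drive_tool(
  targets=[0, 0, 0, 0, 0, 0, 1, 0, 0, 0, 0, 0, 0, 1, 0, 0, 0, 0, 0, 0, 1, 0, 0, 0, 0, 0, -20, 1, 0, 0, 0, 0, 0, -40, 1, 0, 0, 0, 30, 0, -40, 1, 0, 0, 0, 55, 0, -20, 1, 0, 0, 0, 55, 0, 0, 1, 0, 0, 0, 55, 0, 0, 1, 0, 0, 0, 50, 0, 0, 1, 0, 0, 0, 40, 0, 0, 1, 0, 0, 0, 0, 0, 0, 1],
)

```text
clock: 21.58
position: [0.3808, -0.0883, 0.1403]
ee_rot: [-0.0, -0.048, 0.999, 0.0]
contact_force: [0.2, -0.4, 0.3]
width: 0.0854
```

```bash
python3 chk.py 8 .12 .651 -.061 .099; for k in -.115 0 .115; do python3 prof.py $k 0 8|grep -v None; done;python3 plan.py
python3 - <<'E'
import cv2
cv2.imwrite('pics/f.png',cv2.resize(cv2.imread('pics/scene8.png')[110:340,100:400],None,fx=2.6,fy=2.6))
E
```

```text
top [array([ 0.6541, -0.0614,  0.0921]), np.float64(102.4078)]
scene [array([ 0.6503, -0.0651,  0.1262]), np.float64(219.7373)]
0 top yellow 0.03 [(np.float64(106.5), np.float64(140.5)), (np.float64(107.0), np.float64(141.0)), (np.float64(107.0), np.float64(140.5)), (np.float64(106.5), np.float64(140.5)), (np.float64(106.5), np.float64(141.0))]
0 scene yellow 0.03 [(np.float64(113.0), np.float64(143.0)), (np.float64(113.0), np.float64(143.0)), (np.float64(113.0), np.float64(143.0)), (np.float64(113.0), np.float64(143.0)), (np.float64(112.5), np.float64(143.0))]
8 top yellow 0.03 [(np.float64(121.0), np.float64(142.0)), (np.float64(121.0), np.float64(142.0)), (np.float64(121.0), np.float64(141.5)), (np.float64(121.0), np.float64(142.0)), (np.float64(120.5), np.float64(142.0))]
8 top blue 0.045 [(np.float64(-11.5), np.float64(111.5)), (np.float64(-11.5), np.float64(111.5)), (np.float64(-11.5), np.float64(112.0)), (np.float64(-11.5), np.float64(111.5)), (np.float64(-11.5), np.float64(111.5))]
8 scene yellow 0.03 [(np.float64(116.0), np.float64(143.0)), (np.float64(116.0), np.float64(143
[... 2284 characters left out ...]
 [(np.float64(-12.0), np.float64(89.5)), (np.float64(-11.5), np.float64(89.0)), (np.float64(-12.0), np.float64(90.0)), (np.float64(-12.0), np.float64(89.5)), (np.float64(-11.0), np.float64(90.0))]
8 scene yellow 0.03 [(np.float64(94.0), np.float64(143.0)), (np.float64(94.0), np.float64(143.5)), (np.float64(94.0), np.float64(143.0)), (np.float64(94.0), np.float64(143.5)), (np.float64(93.5), np.float64(143.5))]
8 scene blue 0.045 [(np.float64(-6.5), np.float64(96.0)), (np.float64(-6.5), np.float64(96.0)), (np.float64(-6.0), np.float64(96.5)), (np.float64(-6.5), np.float64(96.0)), (np.float64(-6.5), np.float64(96.0))]
t 21.68 pos [ 0.3846 -0.0892  0.1408] yaw -174.49 w 0.0852 F [ 0.2 -0.3  0.3]
```

View pics/f.png

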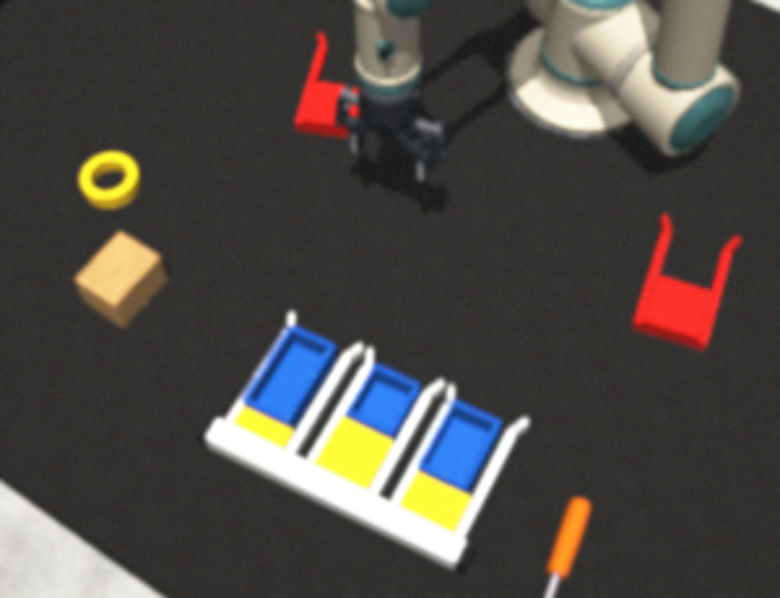

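View pics/top8.png

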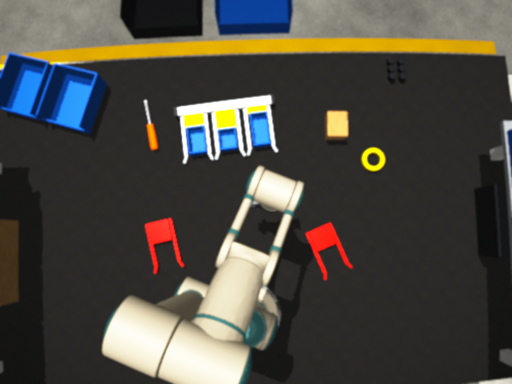

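All three trays sit against their yellow stops, with their rear edges in line at lane x = -6.5 to -6 mm in the scene view. The bystanders appear unmoved. I'm handing in.

```bash
python3 -c "
from rig import *
print(sign_off())"
```

```text
the job is handed in; nothing more can be done
None
```

All three trays are in the lanes that match their lengths, each pushed against its yellow stop, and the job was handed in at about 21.7 s. I gripped each tray across its width above rail height, dragged it flat along the bench, and pushed until it stopped moving at 19–21 N. The medium tray is in the left lane, the short one in the middle and the long one in the right.

**Last checks:**
- **Seating:** In the scene view, each tray's front edge meets its stop with no visible gap, and the three rear edges line up to within 0.5 mm. A gap of a couple of millimetres would be hard to see in these pictures.
- **Clearance:** The gripper is open and about 0.2 m away from the trays, with contact forces near zero. The screwdriver, carton and tape roll look unmoved by eye; I did not measure them.
- **Disagreement:** My first cradle fit put its position about 6–8 mm too deep along the lanes. Single-camera tray fits in the lanes were also off, by up to about 8 mm and 6 degrees, because the rails, stops and arm hide part of each tray. For seating I relied on the push forces and the edge comparison instead.

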